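# Stand up the fallen measuring cylinder and secure it in its foot holder

### The arm

A 6-joint arm with a two-finger parallel gripper is mounted at the origin on the work surface; the furniture and walls round the work are solid. World frame = base frame: x ahead of the robot, y to its left, z up, the work surface at z = 0. Lengths are in mm, angles in rad, forces in N, time in s.
With the tool pointing down it reaches from about 275 to 750 mm from the base axis. Payload 10.2 kg.
Tool frame: the origin (TCP) lies on the centre line of the jaws, within the pads' length; the fingertips stand 8 mm ahead of it and the grasp point (between the pads) lies 11 mm behind it; x points along the fingers, y is the direction in which the jaws open and shut, and the axes are right-handed (so a half turn about x gives the same grasp; the last joint's range is limited). The gripper opens to 85 mm and grips with 20 to 120 N. Pads are 22 mm wide; open, the fingers measure 114 mm over their backs; the gripper's body (76 mm by 85 mm) begins 54 mm behind the grasp point. The pads swing forward as they close: fully open they stand 13 mm farther back than shut.
Start: joints at [1.089, 0.313, 1.498, -0, 1.331, -0.223], TCP at [134.371, 507.519, 239.294] pointing down, gripper open.
Joint ranges: [-2.94, 2.94], [-0.97, 2.17], [0.19, 2.56], [-1.23, 4.37], [0.02, 3.11], [-2.88, 2.88]. Speed limits (rad/s): [2.39, 2.39, 3.01, 3.14, 3.14, 3.14].

### API

Orientations are given as a unit quaternion [w, x, y, z].
In Python, from rig import ctrl, vision, workorder gives the robot as it stands. The module is installed in compiled form; this text tells all that it offers.
- The arm moves only by the shell command python3 -m jog 'ROWS' [OPENING] [FORCE]. ROWS is JSON, a list that holds one entry, the list of rows, each a list of 6 numbers: the shift along the tool's x, y, z in m, then the turn, a rotation vector about the tool's x, y, z in rad. A call has 1 to 12 rows; each row shifts and turns the commanded pose from where the row before left it, along the tool's axes as they then stand; what a row does not reach is not made up. A row lasts 1/8 s, in which the tool goes at most 62.5 mm and 10.7 degrees, less where a joint would pass 70% of its speed; a pose out of reach is approached as far as the arm can. A call is refused whole if a number of a shift passes 0.0625 or a number of a turn 0.188, either way. A call with a gripper value outside its range is refused whole. OPENING is the closure in counts, from 0 (fully open) to 255 (shut), set as the call begins (- or left out, the last holds). The fingers move at their own pace and stop on an object; FORCE is the grip in N (left out, the last holds). Time passes only in rows, so rows that do not move let the fingers close. It gives the time, the measured TCP pose, the force and the opening at its end, in the units of the state.
- ctrl.sense(): the state, without advancing time (a new reading comes with each control period).
- vision.capture(name): name is "scene" or "top" or "wrist"; returns a dict with "image" (420x560x3 uint8, red, green, blue), "mtx" (3x3 intrinsics, pixels), "R" (3x3) and "t" (3): a world point X has camera coordinates R X + t; the wrist camera has in their place "hand_eye" (4x4, takes a point from camera to tool coordinates, whose origin is the TCP and whose axes are the tool frame's). Camera axes: x right, y down, z forward; pixel columns grow to the right and rows downward; lengths in mm; the calibration is good to about 2 mm. A picture is of the moment at which its call begins: read the wrist's pose just before it. There is no depth.
- workorder.finish_job(): hands the job in, once; it reports no verdict.
The state is a dict: "time_s": time; "joints": joint angles; "dq": joint speeds; "tau": joint torques, N m; "eef_pos": TCP position; "ee_rot": TCP orientation; "force": force on the tool from outside, world axes, zero at the start; "wrist_torque": the same for the moment, N m; "grip_width": opening from 0.0 (shut) to 1.0 (fully open).
Only numpy, scipy, OpenCV 4.12 (cv2) and the standard library are available. Lean on these libraries where they do the work, as an engineer would, in place of code of your own. Each camera call takes 0.05 s, during which the arm holds its last target.

### The job

The measuring cylinder has fallen over: tip it upright by raising its top end while its foot stays down on the bench. Then slide it along the bench, fully home into the slot of the grey foot holder, and swing the holder's keeper bar, the one with the orange knob, fully closed behind the cylinder so that it stands secured. Leave the other things on the bench where they are.

Things in the scene. Friction and masses are not known exactly. Their poses are not given: they have to be found in the camera images.
- cylinder: clear measuring cylinder, 170 mm tall, about 85 g, at first lying on its side, top end to the robot's left. Origin: centre of its foot's underside; z: from foot to top. Foot: six-sided, 45 mm over the flats (52 over corners), 9 mm thick, acts as a 45 mm disc; stem 21 mm diameter. It stands stably on its foot and, let go within about 0.15 rad of vertical, settles upright
- cylinder_top (a point): on the stem axis at the cylinder's top rim, 168 mm from the foot's underside. Lying, the cylinder rests on foot rim and top rim, so the top points down by 0.075 rad (foot origin about 23 mm, this point about 10 mm above the bench). Dragged along by a pinch near the top, the foot lags and the stem can lean, unless the pads are before and behind the stem
- holder: fixed foot holder on the bench, low grey wall with an aluminium slotted plate on top, 80 mm wide, about 78 mm long, 18 mm high. Origin: on the bench at the seat. The mouth faces along its own -x, so a cylinder slides in along +x; z up. The plate lies 13 to 18 mm above the bench; the cylinder's 9 mm foot passes under it in a channel 62 mm wide
- seat (a point): point on the bench where the centre of the cylinder's foot is when fully home (= holder origin). The plate's slot is 28 mm wide for the 21 mm stem; its closed end stops the stem about here (0.5 mm beyond)
- mouth (a point): point on the bench in the middle of the flared mouth, 40 mm from the seat along the holder's -x; the flare runs from 22 to about 38 mm from the seat
- keeper (a joint): flat steel keeper bar turning about a vertical pin on top of the holder, bar 19 to 26 mm above the bench. 0 = closed, across the slot behind the stem; 1.4 to 1.65 rad (start) = open, clear of the slot; end stops 0 and 1.7. Closed by turning it anticlockwise seen from above. Stays where it is left; moving it takes about 0.4 N at the knob
- keeper_hinge (a point): pin axis of the keeper, 19 mm above the bench, at x = -17, y = +28 mm in the holder's frame
- keeper_knob (a point): on the axis of the upright orange knob on the keeper, at gripping height 49 mm above the bench, 90 mm from the pin. The knob is round, 14 mm diameter, from 26 to 65 mm above the bench. Open, it is behind the holder (its +x side); closed, it is 90 mm from the pin along the holder's +y
- crucible: white porcelain crucible with lid, 43 mm wide, 46 mm high, at the back; bystander. Origin: centre of its underside
- petri: petri dish, 61 mm wide, 13 mm high, at the back; bystander. Origin: centre of its underside
- weighing: glass weighing bottle, 41 mm wide, 52 mm high, at the back left; bystander. Origin: centre of its underside
- wash: white squeeze wash bottle with red cap, 68 mm wide, 236 mm high, at the back right; bystander. Origin: centre of its underside
- flask: conical flask with amber content, 66 mm wide, 105 mm high, at the right near the robot; bystander. Origin: centre of its underside

How it is judged (in metres and radians):
On the way, in this order (a step that is already met when the one before it is completed fails the run):
1. the cylinder is upright (within 0.2 rad) with its foot down on the bench (foot centre below 15 mm), still out of the holder (angle between cylinder's own z axis and vertical below 0.2 rad and height (world z) of cylinder below 0.015 m and horizontal distance between cylinder and seat above 0.03 m), for 0.2 s.
2. the upright cylinder is fully home in the slot (foot centre within 8 mm of the seat) while the keeper is still open (more than 0.5 rad) (horizontal distance between cylinder and seat below 0.008 m and angle between cylinder's own z axis and vertical below 0.1 rad and value of joint keeper above 0.5 rad), for 0.2 s.
At the end, for the whole second after the job is handed in: the cylinder stands at rest on the bench, upright within 0.06 rad, its foot centre within 8 mm of the seat, and the keeper is closed to within 0.1 rad (horizontal distance between cylinder and seat below 0.008 m and angle between cylinder's own z axis and vertical below 0.06 rad and height (world z) of cylinder below 0.004 m and value of joint keeper below 0.1 rad and linear speed of cylinder below 0.02 m/s); the robot touches nothing.
It fails at once if the cylinder is lifted off the bench (foot centre more than 45 mm up) instead of being raised about its foot (height (world z) of cylinder above 0.045 m).
It fails at once if a bystander is pushed more than 40 mm (distance of any of crucible, petri, weighing, wash, flask from where it was at the start of the episode above 0.04 m).
It also fails if it takes over 72 s, if anything falls off the work surface, if the arm or the gripper's body presses on something with over 40 N, if the wrist force passes 120 N, or if a joint passes its speed limit or range.

## Working session

There is one attempt and no reset: what is moved stays moved. The work goes in short steps, Python scripts to look and compute and a shell command to move; the robot and the scene stay as the last step left them, time stands still between calls to the robot, and variables do not carry over. Pictures are saved under pics/ and viewed, and the job is handed in when it is done.

```bash
mkdir -p pics; cat > h.py <<'E'
import numpy as np, cv2
from rig import ctrl, vision, workorder
def cap(n,f):
    c=vision.capture(n); cv2.imwrite('pics/'+f,cv2.cvtColor(c['image'],cv2.COLOR_RGB2BGR)); return c
def ray(c,u,v,z):
    K=np.array(c['mtx']);R=np.array(c['R']);t=np.array(c['t']).ravel()
    o=-R.T@t; d=R.T@np.linalg.solve(K,[u,v,1.]); return o+d*(z-o[2])/d[2]
def proj(c,X):
    p=np.array(c['mtx'])@(np.array(c['R'])@np.array(X,float)+np.array(c['t']).ravel()); return p[:2]/p[2]
E
python3 - <<'E'
from h import *
import pickle
s=ctrl.sense(); print(s)
a=cap('top','top0.png'); b=cap('scene','scene0.png')
pickle.dump((a,b),open('c.pkl','wb'))
for c in(a,b): print(c['mtx'],c['R'],c['t'])
E
```

```text
{'time_s': 0.0, 'joints': array([ 1.08859973e+00,  3.13421685e-01,  1.49846787e+00, -1.29474359e-05,
        1.33101282e+00, -2.23413073e-01]), 'dq': array([-0.00029714,  0.00141688,  0.00133188,  0.00012443,  0.00077935,
        0.00124368]), 'tau': array([ 7.12545698e-04, -4.12268579e+01, -2.59742385e+01, -1.27720778e-04,
        4.14270413e-03, -1.78933544e-05]), 'eef_pos': array([134.24636737, 507.2738176 , 238.7379745 ]), 'ee_rot': array([ 0.70103993,  0.09080153,  0.70135158, -0.09167368]), 'force': array([0.2243264 , 0.56700375, 0.08659471]), 'wrist_torque': array([-0.01837959,  0.0150643 , -0.0335801 ]), 'grip_width': 0.9949845649701954}
[[424.62386644   0.         280.57884231]
 [  0.         424.62386644 209.36707301]
 [  0.           0.           1.        ]] [[ 0.02441063 -0.999619    0.01288343]
 [-0.9891956  -0.02601556 -0.14427494]
 [ 0.14455514 -0.00922239 -0.98945377]] [ -65.45510367  542.9045393  1002.72154522]
[[545.30751154   0.         275.41696874]
 [  0.         545.30751154 209.66416078]
 [  0.           0.           1.        ]] [[-0.1540714   0.98805836 -0.00163594]
 [ 0.86994935  0.13486888 -0.47434008]
 [-0.46845505 -0.07450543 -0.88034017]] [ 143.18563272 -431.21766117 1470.39840659]
```

View pics/top0.png

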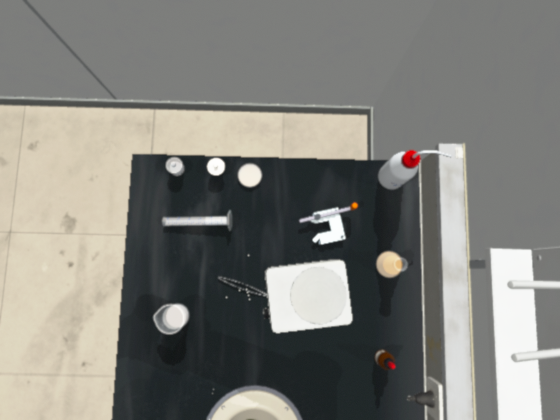

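View pics/scene0.png

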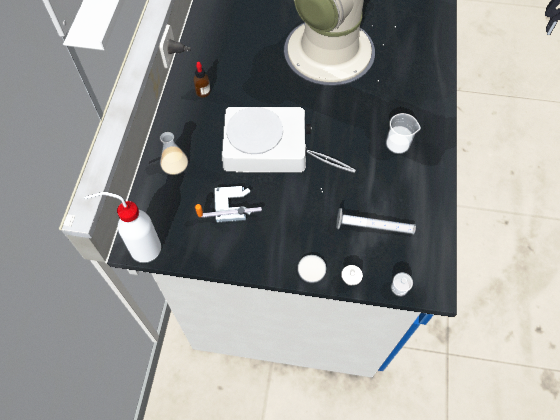

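```bash
python3 - <<'E'
from h import *
import pickle
a,b=pickle.load(open('c.pkl','rb'))
print(proj(a,[134,507,239]),proj(b,[134,507,239]),proj(a,[0,0,0]))
def z(c,x,y,w,h,f,s): cv2.imwrite('pics/'+f,cv2.resize(cv2.cvtColor(c['image'],cv2.COLOR_RGB2BGR)[y:y+h,x:x+w],None,fx=s,fy=s,interpolation=cv2.INTER_CUBIC))
z(a,290,190,80,60,'t_h.png',10)
z(b,185,170,90,67,'s_h.png',8)
z(a,155,195,90,50,'t_c.png',8)
z(b,325,195,100,50,'s_c.png',8)
E
```

```text
[-27.12808687 406.56985111] [568.46818838  40.52300775] [252.86047988 439.27160202]
```

View pics/t_h.png

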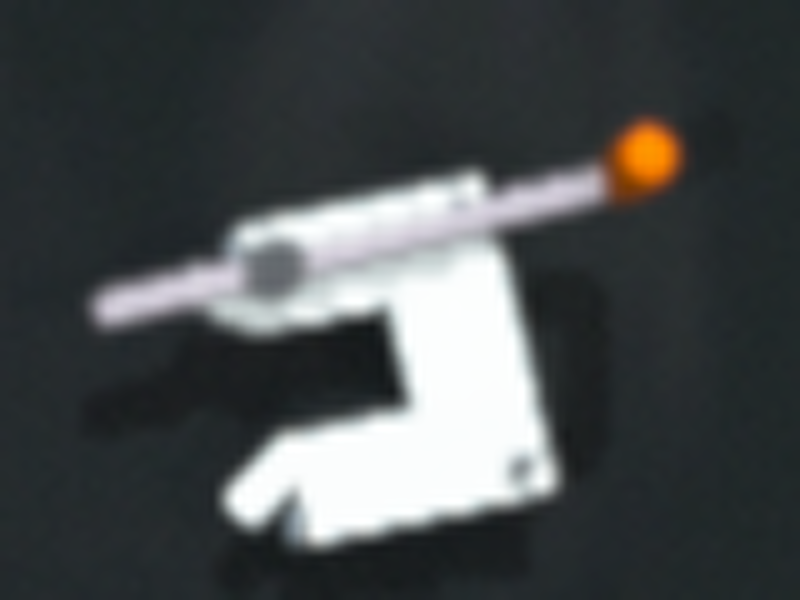

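View pics/s_h.png

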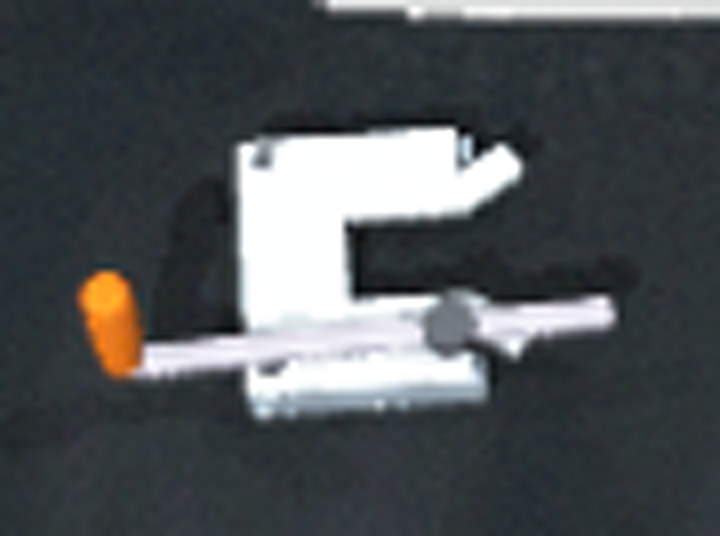

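View pics/t_c.png

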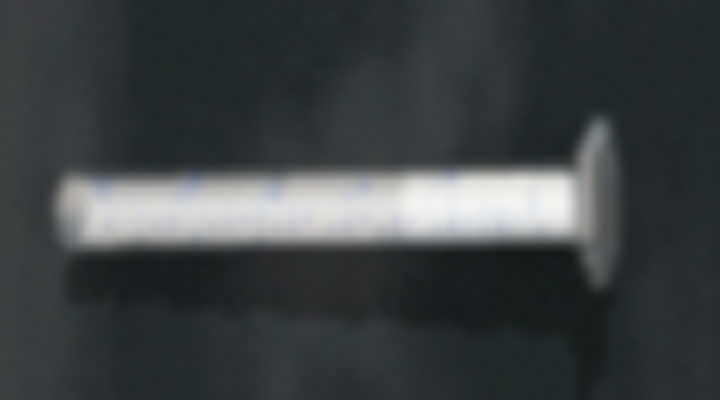

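View pics/s_c.png

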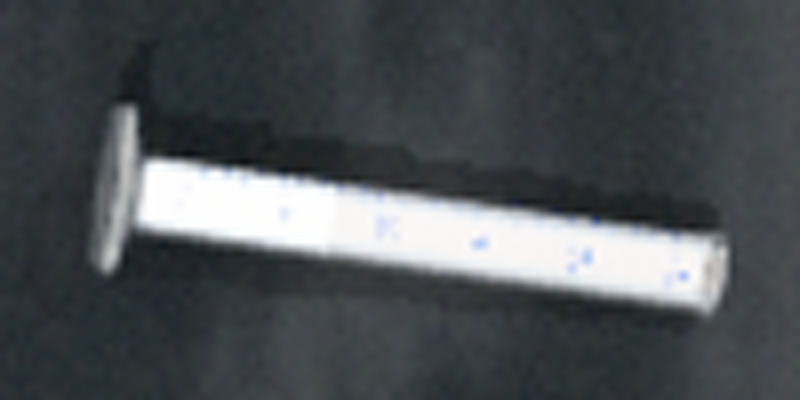

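```bash
python3 - <<'E'
from h import *
import pickle
a,b=pickle.load(open('c.pkl','rb'))
T=lambda u,v,z:ray(a,290+u/10-.45,190+v/10-.45,z).round(1)
S=lambda u,v,z:ray(b,185+u/8-.44,170+v/8-.44,z).round(1)
for n,p,q,z in [('pin',(273,266),(450,322),28),('knobtop',(650,152),(103,290),65),('C1',(556,490),(240,146),18),('C2',(487,172),(248,398),18),
 ('slotA',(385,316),(350,298),18),('slotB',(411,406),(346,220),18),('mouthfar',(240,218),(487,385),18)]:
    print(n,T(*p,z),S(*q,z))
T=lambda u,v,z:ray(a,155+u/8-.44,195+v/8-.44,z).round(1)
S=lambda u,v,z:ray(b,325+u/8-.44,195+v/8-.44,z).round(1)
print('top',T(68,210,12),S(718,275,12)); print('foot',T(610,204,23),S(105,190,23)); print('footjoin',T(578,205,23),S(140,193,23))
# bystander masks not needed; rough positions
for n,u,v,z in [('petri',250,175,13),('cruc',216,166,46),('weigh',175,166,52)]: print(n,ray(a,u,v,z).round(0))
print('balance corners',[ray(a,u,v,60).round(0) for u,v in[(266,266),(346,260),(353,325),(271,332)]])
print('wash',ray(a,410,158,236).round(0),'flask',ray(a,397,264,105).round(0),'edge',ray(a,135,155,0),ray(a,375,158,0))
E
```

```text
pin [ 531.5 -142.1   28. ] [ 532.9 -139.3   28. ]
knobtop [ 556.6 -229.    65. ] [ 556.8 -227.2   65. ]
C1 [ 478.5 -214.2   18. ] [ 480.8 -210.5   18. ]
C2 [ 558.  -196.6   18. ] [ 559.7 -191.7   18. ]
slotA [ 520.9 -171.3   18. ] [ 524.5 -169.9   18. ]
slotB [ 498.5 -178.    18. ] [ 500.  -175.9   18. ]
mouthfar [ 544.7 -134.7   18. ] [ 545.6 -127.    18. ]
top [511.8 241.4  12. ] [513.1 244.8  12. ]
foot [516.8  71.   23. ] [518.5  74.9  23. ]
footjoin [516.2  80.9  23. ] [518.   84.5  23. ]
petri [635.  28.  13.]
cruc [648. 111.  46.]
weigh [643. 210.  52.]
balance corners [array([405., -20.,  60.]), array([ 424., -209.,   60.]), array([ 275., -226.,   60.]), array([255., -36.,  60.])]
wash [ 628. -310.  236.] flask [ 417. -318.  105.] edge [682.37377814 327.88336548   0.        ] [ 691.76537798 -294.49022652    0.        ]
```

```bash
cat >> h.py <<'E'
from scipy.spatial.transform import Rotation as Ro
def cur():
    s=ctrl.sense(); w,x,y,z=s['ee_rot']; return s,np.array(s['eef_pos']),Ro.from_quat([x,y,z,w])
def tgt(down_tilt_axis=None,jaw=(1,0)):
    y=np.array([jaw[0],jaw[1],0.]);y/=np.linalg.norm(y); x=np.array([0,0,-1.]); return Ro.from_matrix(np.c_[x,y,np.cross(x,y)])
def to(pos,R):
    s,p,r=cur(); rv=(r.inv()*R).as_rotvec(); d=R.inv().apply(np.array(pos)-p)/1000
    print('t',s['time_s'],'pos',p.round(1),'F',s['force'].round(1),'w',round(s['grip_width'],3),'j',s['joints'].round(2))
    print(' tool axes in world:\n',r.as_matrix().round(3)); print(' turn',rv.round(3),'then shift',d.round(4)); return d,rv
E
python3 - <<'E'
from h import *
for s in(1,-1): to([513,217,90],tgt(jaw=(s*1,s*.03)))
E
```

```text
t 0.1 pos [134.2 507.3 238.8] F [-0.1  0.2  0.5] w 1.004 j [ 1.09  0.31  1.5  -0.    1.33 -0.22]
 tool axes in world:
 [[-0.001  0.256  0.967]
 [-0.001  0.967 -0.256]
 [-1.    -0.001 -0.   ]]
 turn [1.282e+00 1.000e-03 1.000e-03] then shift [0.1488 0.3699 0.3016]
t 0.1 pos [134.2 507.3 238.8] F [-0.1  0.2  0.5] w 1.004 j [ 1.09  0.31  1.5  -0.    1.33 -0.22]
 tool axes in world:
 [[-0.001  0.256  0.967]
 [-0.001  0.967 -0.256]
 [-1.    -0.001 -0.   ]]
 turn [-1.86e+00 -1.00e-03  1.00e-03] then shift [ 0.1488 -0.3699 -0.3016]
```

```bash
python3 -m jog '[[[0,0,0,0.183,0,0],[0,0,0,0.183,0,0],[0,0,0,0.183,0,0],[0,0,0,0.183,0,0],[0,0,0,0.183,0,0],[0,0,0,0.183,0,0],[0,0,0,0.184,0,0],[0,0,0,0,0,0]]]' 0 20; python3 -m jog '[[[0.015,0.0462,0.0377,0,0,0],[0.015,0.0462,0.0377,0,0,0],[0.015,0.0462,0.0377,0,0,0],[0.015,0.0462,0.0377,0,0,0],[0.015,0.0462,0.0377,0,0,0],[0.015,0.0462,0.0377,0,0,0],[0.015,0.0462,0.0377,0,0,0],[0.015,0.0462,0.0377,0,0,0],[0,0,0,0,0,0],[0,0,0,0,0,0]]]'; python3 - <<'E'
from h import *
import pickle
to([513.3,217,12],tgt(jaw=(1,.03)))
c=cap('wrist','w1.png'); print(c['hand_eye'],c['mtx'])
E
```

```text
time_s: 1.1
eef_pos: [134.3, 507.4, 239.0]
ee_rot: [0.508, 0.492, 0.508, -0.492]
force: [0.1, 0.8, 0.0]
grip_width: 0.997
time_s: 2.35
eef_pos: [512.4, 217.4, 119.2]
ee_rot: [0.508, 0.492, 0.508, -0.492]
force: [0.0, -0.3, -0.6]
grip_width: 0.999
t 2.35 pos [512.4 217.4 119.2] F [ 0.  -0.3 -0.6] w 0.999 j [0.19 0.5  1.55 0.   1.09 0.16]
 tool axes in world:
 [[-0.001  0.999  0.032]
 [ 0.     0.032 -0.999]
 [-1.    -0.001 -0.   ]]
 turn [ 0.002 -0.     0.001] then shift [0.1072 0.0009 0.0004]
[[-9.10361694e-04 -2.59297819e-01  9.65796983e-01 -1.34071567e+02]
 [ 9.99999454e-01 -7.32220012e-04  7.46014077e-04 -1.13908258e+00]
 [ 5.13736056e-04  9.65797134e-01  2.59298344e-01 -6.47700552e+01]
 [ 0.00000000e+00  0.00000000e+00  0.00000000e+00  1.00000000e+00]] [[322.10489568   0.         280.85789044]
 [  0.         322.10489568 205.3962781 ]
 [  0.           0.           1.        ]]
```

View pics/w1.png

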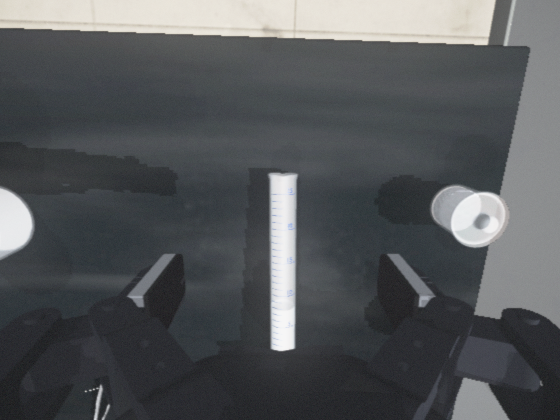

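```bash
cat >> h.py <<'E'
def wray(c,u,v,z,p,r):
    H=np.array(c['hand_eye']); d=np.linalg.solve(np.array(c['mtx']),[u,v,1.])
    o=p+r.apply(H[:3,3]); d=r.apply(H[:3,:3]@d); return o+d*(z-o[2])/d[2]
E
python3 - <<'E'
from h import *
s,p,r=cur(); c=vision.capture('wrist')
for u,v,z in[(283,174,20),(282,350,31),(269,250,14),(297,250,14)]: print(wray(c,u,v,z,p,r).round(1))
E
```

```text
[511.9 243.7  20. ]
[515.8 101.1  31. ]
[502.9 181.1  14. ]
[525.2 181.8  14. ]
```

```bash
python3 -m jog '[[[0.04,0,0,0,0,0],[0.035,0.0005,0,0,0,0],[0.02,0,0,0,0,0],[0.01,0,0,0,0,0],[0.001,0,0,0,0,0],[0,0,0,0,0,0]]]'; python3 -m jog '[[[0,0,0,0,0,0],[0,0,0,0,0,0],[0,0,0,0,0,0],[0,0,0,0,0,0],[0,0,0,0,0,0],[0,0,0,0,0,0],[0,0,0,0,0,0],[0,0,0,0,0,0]]]' 255 20;python3 - <<'E'
from h import *
to([513.3,217,12],tgt(jaw=(1,.03)))
c=cap('wrist','w2.png')
E
```

```text
time_s: 3.2
eef_pos: [513.7, 217.5, 14.2]
ee_rot: [0.508, 0.493, 0.507, -0.492]
force: [-0.0, 0.0, -0.1]
grip_width: 1.001
time_s: 4.2
eef_pos: [513.4, 217.2, 13.4]
ee_rot: [0.508, 0.492, 0.507, -0.492]
force: [-0.5, 0.2, 1.4]
grip_width: 0.231
t 4.2 pos [513.4 217.2  13.4] F [-0.5  0.2  1.4] w 0.231 j [ 0.19  0.66  1.62 -0.    0.86  0.16]
 tool axes in world:
 [[ 0.    1.    0.03]
 [-0.    0.03 -1.  ]
 [-1.    0.    0.  ]]
 turn [ 0.  0. -0.] then shift [ 0.0014 -0.0001  0.0002]
```

View pics/w2.png

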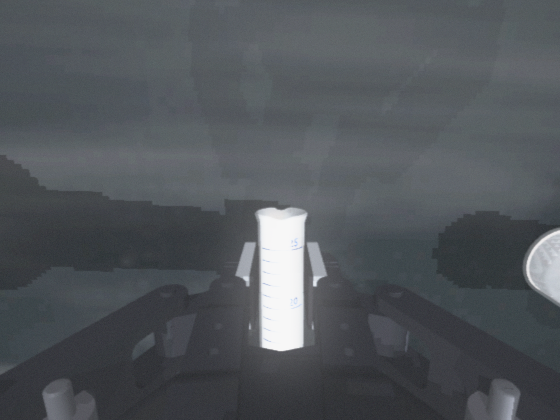

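```bash
python3 -m jog '[[[-0.005,0,0,0,0,0],[-0.005,0,0.001,0,0,0],[-0.005,0,0.001,0,0,0],[0,0,0,0,0,0],[0,0,0,0,0,0]]]';python3 - <<'E'
from h import *
c=cap('scene','s3.png')
cv2.imwrite('pics/s3z.png',cv2.resize(cv2.imread('pics/s3.png')[150:270,320:480],None,fx=5,fy=5,interpolation=2))
E
```

```text
time_s: 4.88
eef_pos: [513.3, 215.1, 28.2]
ee_rot: [0.507, 0.492, 0.507, -0.493]
force: [-0.1, 0.3, -1.3]
grip_width: 0.238
```

View pics/s3z.png

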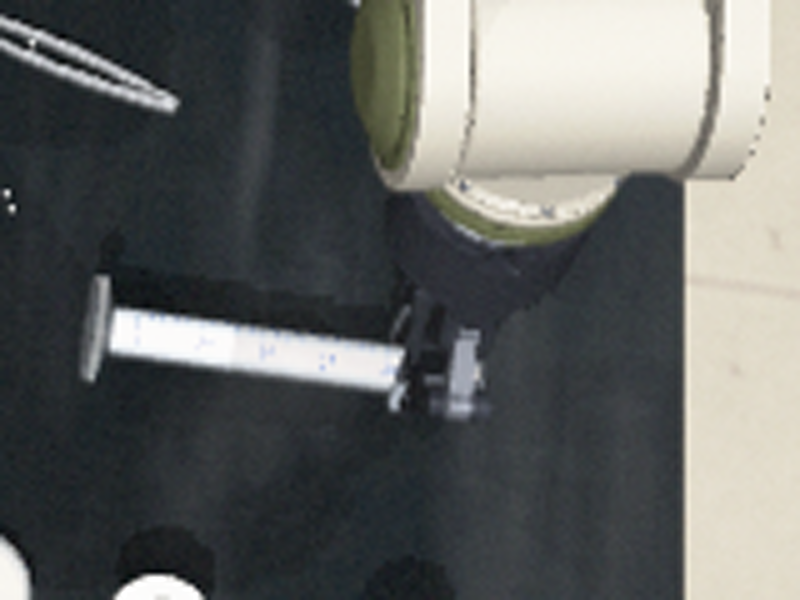

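```bash
python3 -m jog '[[[0.006,0,-0.001,0,0,0],[0.005,0,-0.001,0,0,0],[0.003,0,0,0,0,0],[0,0,0,0,0,0]]]'; python3 -m jog '[[[0,0,0,0,0,0],[0,0,0,0,0,0],[0,0,0,0,0,0],[0,0,0,0,0,0],[-0.008,0,0,0,0,0],[0,0,0,0,0,0]]]' 0; python3 -m jog '[[[0,0,0,0,-0.16,0],[0,0,0,0,-0.16,0],[0,0,0,0,-0.16,0],[0,0,0,0,-0.16,0],[0,0,0,0,-0.16,0],[0,0,0,0,0,0]]]'; python3 - <<'E'
from h import *
s,p,r=cur(); to([513.3,215,16],tgt(jaw=(1,.03)))
c=cap('scene','s4.png');c=cap('wrist','w4.png')
cv2.imwrite('pics/s4z.png',cv2.resize(cv2.imread('pics/s4.png')[150:270,320:480],None,fx=5,fy=5,interpolation=2))
E
```

```text
time_s: 5.42
eef_pos: [513.2, 217.1, 14.0]
ee_rot: [0.507, 0.492, 0.508, -0.493]
force: [-1.1, -0.4, -0.8]
grip_width: 0.232
time_s: 6.18
eef_pos: [513.8, 217.3, 23.1]
ee_rot: [0.508, 0.493, 0.507, -0.492]
force: [0.0, 0.4, 0.0]
grip_width: 0.998
time_s: 6.92
eef_pos: [512.5, 218.1, 20.6]
ee_rot: [0.665, 0.261, 0.271, -0.645]
force: [-0.0, -0.6, -0.1]
grip_width: 0.999
t 6.925 pos [512.5 218.1  20.6] F [-0.  -0.6 -0.1] w 0.999 j [ 0.48  0.91  1.34 -0.72  1.38  0.77]
 tool axes in world:
 [[ 0.021  0.999  0.024]
 [-0.717  0.032 -0.696]
 [-0.697 -0.003  0.717]]
 turn [0.003 0.8   0.002] then shift [0.0046 0.0007 0.0032]
```

View pics/s4z.png

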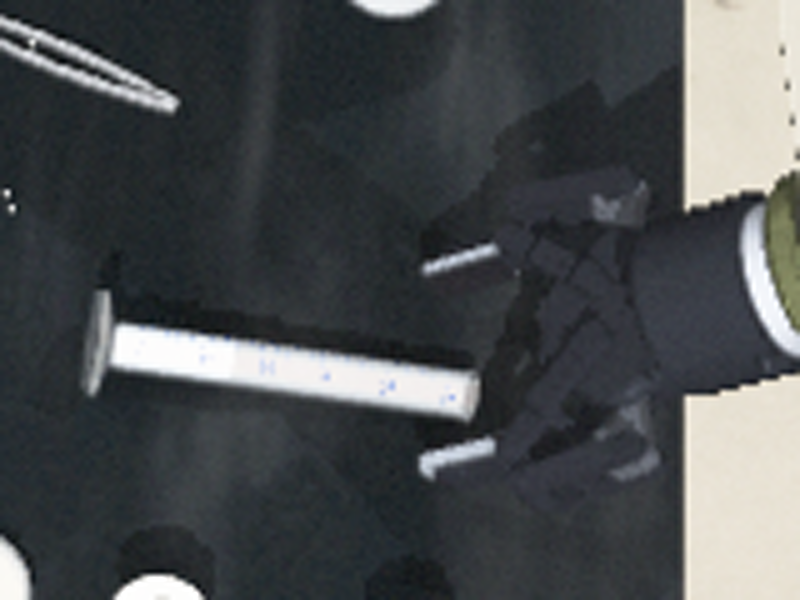

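View pics/w4.png

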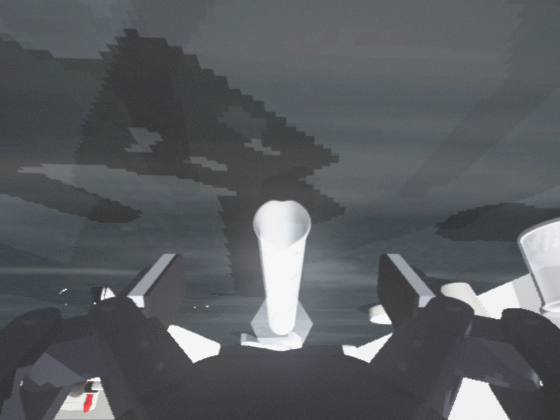

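```bash
python3 -m jog '[[[0.004,0.0005,0.0005,0,0,0],[0.0035,0,0.0005,0,0,0],[0,0,0,0,0,0]]]' 0 30; python3 -m jog '[[[0,0,0,0,0,0],[0,0,0,0,0,0],[0,0,0,0,0,0],[0,0,0,0,0,0],[0,0,0,0,0,0],[0,0,0,0,0,0],[0,0,0,0,0,0]]]' 255 30;python3 - <<'E'
from h import *
to([513.3,217,12],tgt(jaw=(1,.03)))
E
```

```text
time_s: 7.4
eef_pos: [514.1, 210.5, 17.9]
ee_rot: [0.665, 0.262, 0.27, -0.646]
force: [-0.1, -0.1, -0.5]
grip_width: 1.003
time_s: 8.28
eef_pos: [514.1, 211.1, 17.8]
ee_rot: [0.665, 0.262, 0.27, -0.645]
force: [-1.1, 1.0, 1.4]
grip_width: 0.228
t 8.275 pos [514.1 211.1  17.8] F [-1.1  1.   1.4] w 0.228 j [ 0.47  0.91  1.35 -0.72  1.37  0.77]
 tool axes in world:
 [[ 0.022  1.     0.021]
 [-0.717  0.03  -0.696]
 [-0.697  0.     0.717]]
 turn [ 0.   0.8 -0. ] then shift [ 0.0058 -0.0006 -0.0059]
```

```bash
python3 -m jog '[[[-0.00792,0,0.01162,0,0.1,0],[-0.00792,0,0.01162,0,0.1,0],[-0.00792,0,0.01162,0,0.1,0],[-0.00792,0,0.01162,0,0.1,0],[0,0,0,0,0,0],[0,0,0,0,0,0]]]';python3 - <<'E'
from h import *
to([513.3,217,12],tgt(jaw=(1,.03)))
c=cap('scene','s5.png')
cv2.imwrite('pics/s5z.png',cv2.resize(cv2.imread('pics/s5.png')[150:270,320:480],None,fx=5,fy=5,interpolation=2))
E
```

```text
time_s: 9.02
eef_pos: [514.2, 193.5, 70.1]
ee_rot: [0.598, 0.384, 0.396, -0.581]
force: [0.6, 0.2, -0.8]
grip_width: 0.231
t 9.025 pos [514.2 193.5  70.1] F [ 0.6  0.2 -0.8] w 0.231 j [ 0.32  0.65  1.5  -0.42  1.14  0.5 ]
 tool axes in world:
 [[ 0.011  1.     0.028]
 [-0.391  0.03  -0.92 ]
 [-0.92  -0.001  0.391]]
 turn [0.    0.402 0.001] then shift [ 0.0581 -0.0002 -0.0235]
```

View pics/s5z.png

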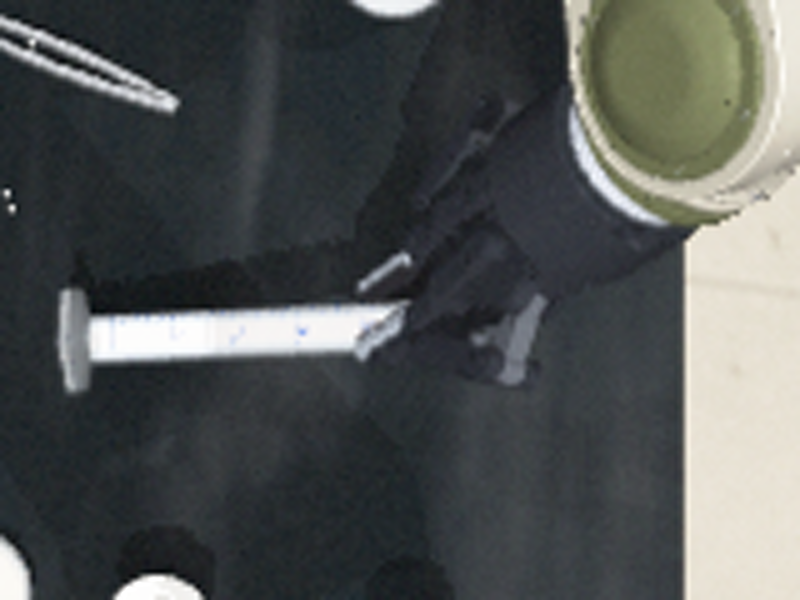

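```bash
python3 -m jog '[[[-0.00792,0,0.01162,0,0.1,0],[-0.00792,0,0.01162,0,0.1,0],[-0.00792,0,0.01162,0,0.1,0],[-0.00792,0,0.01162,0,0.1,0],[-0.00792,0,0.01162,0,0.1,0],[-0.00792,0,0.01162,0,0.1,0],[-0.00792,0,0.01162,0,0.1,0],[0,0,0,0,0,0],[0,0,0,0,0,0]]]';python3 - <<'E'
from h import *
to([513.3,217,12],tgt(jaw=(1,.03)))
c=cap('scene','s6.png')
cv2.imwrite('pics/s6z.png',cv2.resize(cv2.imread('pics/s6.png')[130:280,260:460],None,fx=4,fy=4,interpolation=2))
E
```

```text
time_s: 10.2
eef_pos: [516.4, 120.3, 132.1]
ee_rot: [0.426, 0.56, 0.578, -0.414]
force: [1.7, -0.2, -2.1]
grip_width: 0.229
t 10.2 pos [516.4 120.3 132.1] F [ 1.7 -0.2 -2.1] w 0.229 j [-0.13  0.43  1.66  0.33  1.12 -0.32]
 tool axes in world:
 [[-0.011  1.     0.029]
 [ 0.294  0.031 -0.955]
 [-0.956 -0.002 -0.294]]
 turn [ 0.001 -0.299  0.002] then shift [ 0.1201 -0.0002 -0.0967]
```

View pics/s6z.png

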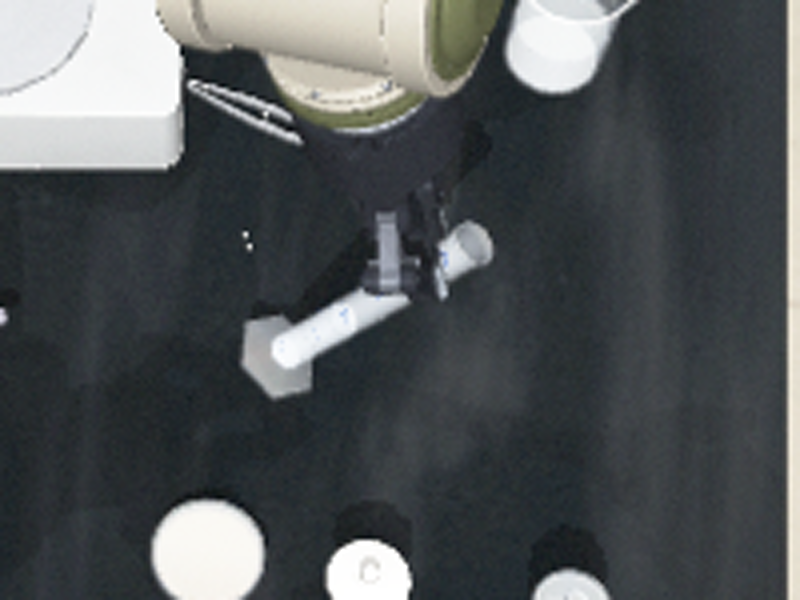

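```bash
python3 -m jog '[[[-0.00792,0,0.01162,0,0.1,0],[-0.00792,0,0.01162,0,0.1,0],[-0.00792,0,0.01162,0,0.1,0],[-0.00792,0,0.01162,0,0.1,0],[-0.00792,0,0.01162,0,0.1,0],[-0.0034,0,0.0048,0,0.04,0],[0,0,0,0,0,0],[0,0,0,0,0,0]]]';python3 - <<'E'
from h import *
to([513.3,217,12],tgt(jaw=(1,.03)))
c=cap('scene','s7.png');d=cap('top','t7.png')
cv2.imwrite('pics/s7z.png',np.vstack([cv2.resize(cv2.imread('pics/s7.png')[160:230,260:430],None,fx=4,fy=4,interpolation=2),cv2.resize(cv2.imread('pics/t7.png')[180:250,160:330],None,fx=4,fy=4,interpolation=2)]))
E
```

```text
time_s: 11.25
eef_pos: [519.0, 45.4, 138.8]
ee_rot: [0.257, 0.65, 0.671, -0.249]
force: [0.4, 0.0, -1.1]
grip_width: 0.226
t 11.25 pos [519.   45.4 138.8] F [ 0.4  0.  -1.1] w 0.226 j [-0.47  0.56  1.65  0.71  1.46 -0.79]
 tool axes in world:
 [[-0.023  1.     0.021]
 [ 0.743  0.032 -0.668]
 [-0.669  0.    -0.744]]
 turn [ 0.001 -0.838  0.001] then shift [ 0.1268 -0.0005 -0.1717]
```

View pics/s7z.png

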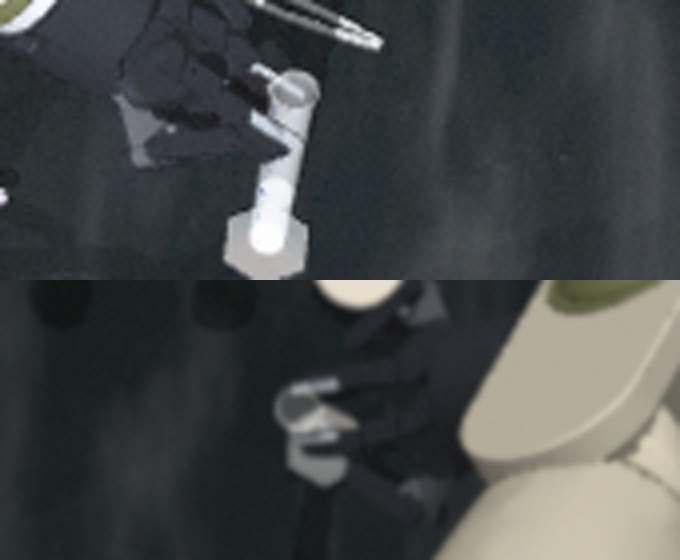

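```bash
python3 - <<'E'
from h import *
import pickle
a,b=pickle.load(open('c.pkl','rb'))
print('foot',ray(b,325.9,220,9),ray(a,239.7,219.6,9));print('rim',ray(b,333.4,182.1,169),ray(a,233.6,210.9,169))
E
```

```text
foot [519.32494    49.9638654   9.       ] [520.16827852  50.24732058   9.        ]
rim [517.31674293  51.76355035 169.        ] [519.5458898   50.11883776 169.        ]
```

```bash
python3 -m jog '[[[0.001,0,0.0011,0,0,0],[0,0,0,0,0,0],[0,0,0,0,0,0]]]';  python3 -m jog '[[[0,0,0,0,0,0],[0,0,0,0,0,0],[0,0,0,0,0,0],[0,0,0,0,0,0],[0,0,0,0,0,0]]]' 0; python3 -m jog '[[[-0.02,0,0,0,0,0],[-0.04,0,0,0,0,0],[-0.05,0,0,0,0,0],[-0.05,0,0,0,0,0],[0,0,0,0,0,0]]]'; python3 - <<'E'
from h import *
for s in (1,-1): to([519.5,50,250],tgt(jaw=(s*.222,-s*.975)))
c=cap('scene','s8.png');d=cap('top','t8.png')
cv2.imwrite('pics/s8z.png',np.vstack([cv2.resize(cv2.imread('pics/s8.png')[160:230,260:430],None,fx=4,fy=4,interpolation=2),cv2.resize(cv2.imread('pics/t8.png')[180:250,160:330],None,fx=4,fy=4,interpolation=2)]))
E
```

```text
time_s: 11.72
eef_pos: [519.1, 44.6, 137.5]
ee_rot: [0.257, 0.65, 0.67, -0.249]
force: [-0.1, 0.0, 3.7]
grip_width: 0.228
time_s: 12.35
eef_pos: [519.0, 44.5, 137.1]
ee_rot: [0.256, 0.65, 0.67, -0.249]
force: [-1.4, -0.1, 0.4]
grip_width: 0.998
time_s: 12.98
eef_pos: [523.3, -76.8, 245.4]
ee_rot: [0.258, 0.651, 0.669, -0.249]
force: [-0.0, 0.1, -0.5]
grip_width: 1.0
t 12.975 pos [523.3 -76.8 245.4] F [-0.   0.1 -0.5] w 1.0 j [-0.66  0.52  1.4   0.63  1.78 -0.73]
 tool axes in world:
 [[-0.018  1.     0.021]
 [ 0.743  0.027 -0.669]
 [-0.67   0.004 -0.743]]
 turn [ 1.289 -0.701  0.57 ] then shift [-0.0046 -0.1245 -0.0245]
t 12.975 pos [523.3 -76.8 245.4] F [-0.   0.1 -0.5] w 1.0 j [-0.66  0.52  1.4   0.63  1.78 -0.73]
 tool axes in world:
 [[-0.018  1.     0.021]
 [ 0.743  0.027 -0.669]
 [-0.67   0.004 -0.743]]
 turn [-1.65  -0.6   -0.737] then shift [-0.0046  0.1245  0.0245]
```

View pics/s8z.png

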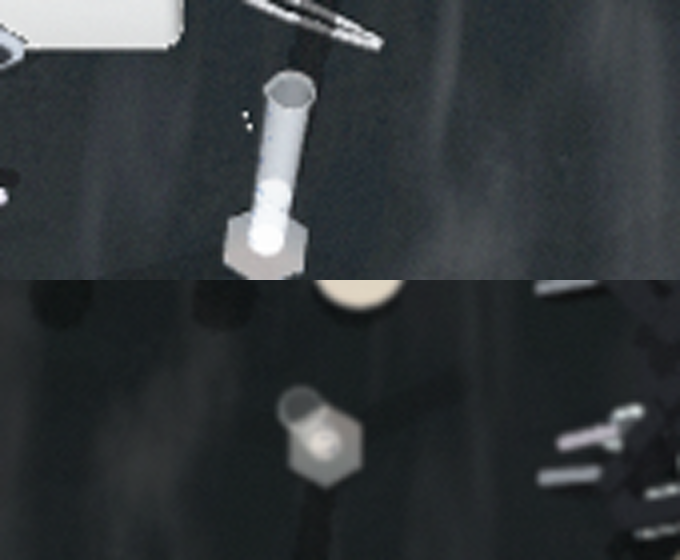

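```bash
python3 -m jog '[[[0,0,0,0,-0.168,0],[0,0,0,0,-0.168,0],[0,0,0,0,-0.168,0],[0,0,0,0,-0.168,0],[0,0,0,0,-0.166,0],[0,0,0,0.172,0,0],[0,0,0,0.172,0,0],[0,0,0,0.172,0,0],[0,0,0,0.172,0,0],[0,0,0,0.172,0,0],[0,0,0,0.172,0,0],[0,0,0,0.172,0,0]]]';  python3 -m jog '[[[0,0,0,0.172,0,0],[0,-0.04,-0.008,0,0,0],[0,-0.04,-0.008,0,0,0],[0,-0.0445,-0.0085,0,0,0],[0,0,0,0,0,0],[0,0,0,0,0,0]]]'; python3 - <<'E'
from h import *
s,p,r=cur()
to([519.5,50,125],tgt(jaw=(.222,-.975)))
c=cap('wrist','w9.png')
print(c['hand_eye'])
for v in (150,200,250,300): print(v,wray(c,281,v,169,p,r))
E
```

```text
time_s: 14.58
eef_pos: [522.0, -73.2, 242.5]
ee_rot: [-0.137, -0.693, -0.139, 0.694]
force: [0.4, 0.0, 0.2]
grip_width: 0.999
time_s: 15.32
eef_pos: [518.2, 52.6, 243.3]
ee_rot: [-0.079, -0.702, -0.081, 0.703]
force: [-0.5, 0.5, -0.9]
grip_width: 1.0
t 15.325 pos [518.2  52.6 243.3] F [-0.5  0.5 -0.9] w 1.0 j [-0.12  0.3   1.5   0.    1.34  1.22]
 tool axes in world:
 [[-0.002  0.224 -0.975]
 [ 0.002 -0.975 -0.224]
 [-1.    -0.002  0.001]]
 turn [0.002 0.001 0.002] then shift [ 0.1183  0.0028 -0.0006]
[[ 1.40096355e-04 -2.58684538e-01  9.65961847e-01 -1.34072230e+02]
 [ 9.99999859e-01 -4.57778598e-04 -2.67626077e-04  5.63221449e-01]
 [ 5.11427388e-04  9.65961749e-01  2.58684437e-01 -6.42955250e+01]
 [ 0.00000000e+00  0.00000000e+00  0.00000000e+00  1.00000000e+00]]
150 [562.31909208  62.31434045 169.        ]
200 [530.16924997  54.92971096 169.        ]
250 [495.2300327   46.90437841 169.        ]
300 [457.12196176  38.15117882 169.        ]
```

View pics/w9.png

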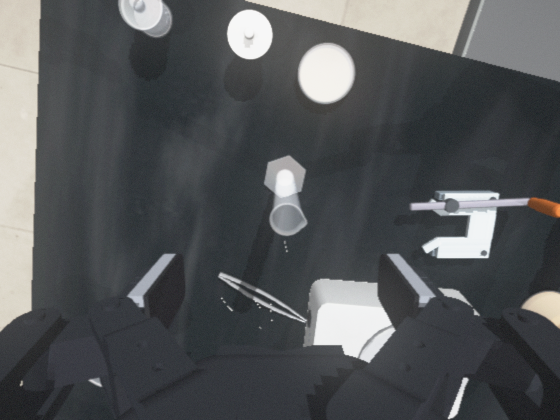

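```bash
python3 - <<'E'
from h import *
cv2.imwrite('pics/w9z.png',cv2.resize(cv2.imread('pics/w9.png')[180:270,400:520],None,fx=6,fy=6,interpolation=2))
s,p,r=cur(); c=vision.capture('wrist')
print(wray(c,289,221,169,p,r),wray(c,285,178,9,p,r))
E
```

```text
[517.23648371  45.7789305  169.        ] [517.81568137  47.05415285   9.        ]
```

View pics/w9z.png

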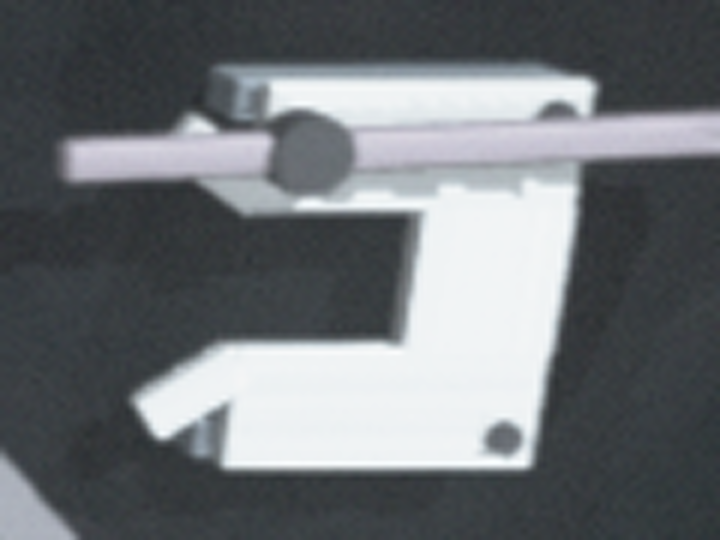

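```bash
python3 - <<'E'
from h import *
s,p,r=cur(); c=vision.capture('wrist')
P={n:wray(c,400+u/6-.42,180+v/6-.42,18,p,r)[:2] for n,(u,v) in dict(C2=(597,82),C1=(533,468),m2=(268,82),m1=(220,468),sA=(422,212),sB=(405,342),a0=(245,212),b0=(235,342)).items()}
pin=wray(c,400+312/6-.42,180+152/6-.42,28,p,r)[:2]
for k,v in P.items(): print(k,v.round(1))
ang=lambda a,b:np.arctan2(*(P[b]-P[a])[::-1])
print([round(ang(*e),3) for e in [('m2','C2'),('m1','C1'),('a0','sA'),('b0','sB')]],[round(ang(*e)-np.pi/2,3) for e in [('C1','C2'),('sB','sA')]])
th=np.mean([ang(*e) for e in [('m2','C2'),('m1','C1'),('a0','sA'),('b0','sB')]]+[ang(*e)-np.pi/2 for e in [('C1','C2'),('sB','sA')]])
x=np.array([np.cos(th),np.sin(th)]);y=np.array([-x[1],x[0]])
print(th,'W',np.linalg.norm(P['C1']-P['C2']),np.linalg.norm(P['sA']-P['sB']))
print('seat slot',(P['sA']+P['sB'])/2-11*x,'plate',(P['C1']+P['C2'])/2-40*x,'pin',pin+17*x-28*y)
k=wray(c,0,0,65,p,r)
E
```

```text
C2 [ 556.7 -195.3]
C1 [ 479.4 -214. ]
m2 [ 542.8 -134.3]
m1 [ 465.3 -152.7]
sA [ 525.  -172.4]
sB [ 499. -179.]
a0 [ 517.3 -139. ]
b0 [ 491.5 -146.3]
[np.float64(-1.346), np.float64(-1.346), np.float64(-1.346), np.float64(-1.346)] [np.float64(-1.333), np.float64(-1.32)]
-1.3396781063172636 W 79.58221897597704 26.811674484138564
seat slot [ 509.45987406 -165.01412031] plate [ 508.86216659 -165.71226014] pin [ 509.62600295 -164.38979337]
```

```bash
python3 -m jog '[[[0,0.004,0.0005,0,0,0],[0.05,0,0,0,0,0],[0.045,0,0,0,0,0],[0.02,0,0,0,0,0],[0.01,0,0,0,0,0],[0,0,0,0,0,0]]]' 0 20;  python3 -m jog '[[[0,0,0,0,0,0],[0,0,0,0,0,0],[0,0,0,0,0,0],[0,0,0,0,0,0],[0,0,0,0,0,0],[0,0,0,0,0,0],[0,0,0,0,0,0]]]' 255 20; python3 - <<'E'
from h import *
s,p,r=cur()
to([488.5,-73,p[2]],tgt(jaw=(.2227,-.975)))
c=cap('scene','s10.png');d=cap('top','t10.png')
cv2.imwrite('pics/s10z.png',np.vstack([cv2.resize(cv2.imread('pics/s10.png')[160:230,260:430],None,fx=4,fy=4,interpolation=2),cv2.resize(cv2.imread('pics/t10.png')[180:250,160:330],None,fx=4,fy=4,interpolation=2)]))
E
```

```text
time_s: 16.23
eef_pos: [519.2, 48.2, 119.2]
ee_rot: [0.078, 0.703, 0.08, -0.703]
force: [-0.4, 0.5, 0.5]
grip_width: 1.0
time_s: 17.1
eef_pos: [519.3, 48.6, 119.4]
ee_rot: [0.079, 0.703, 0.08, -0.702]
force: [-0.7, 1.0, 4.2]
grip_width: 0.239
t 17.1 pos [519.3  48.6 119.4] F [-0.7  1.   4.2] w 0.239 j [-0.13  0.43  1.66  0.    1.05  1.21]
 tool axes in world:
 [[ 0.     0.223 -0.975]
 [ 0.002 -0.975 -0.223]
 [-1.    -0.002 -0.001]]
 turn [ 0.    -0.001  0.002] then shift [-0.      0.1117  0.0571]
```

View pics/s10z.png

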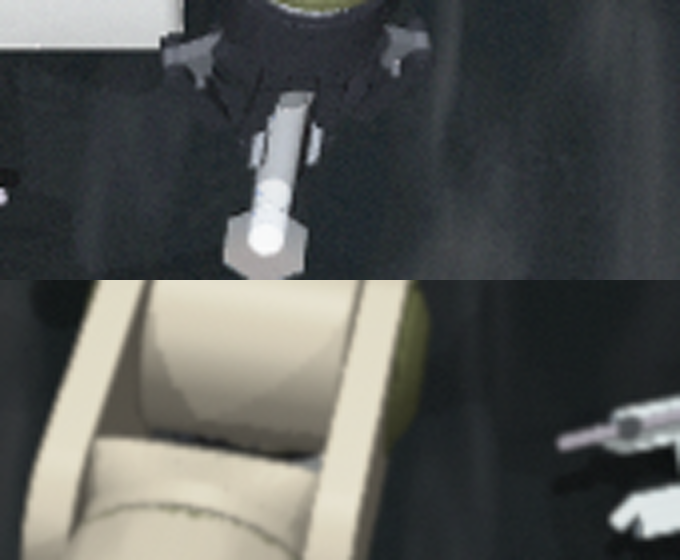

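```bash
python3 -m jog '[[[-0.0004,0.008,0.004,0,0,0],[0,0.014,0.0071,0,0,0],[0,0.014,0.0071,0,0,0],[0,0.014,0.0071,0,0,0],[0,0.014,0.0071,0,0,0],[0,0.014,0.0071,0,0,0],[0,0.014,0.0071,0,0,0],[0,0.012,0.006,0,0,0],[0,0.0077,0.0047,0,0,0],[0,0,0,0,0,0]]]'; python3 - <<'E'
from h import *
s,p,r=cur()
to([509.6,-164.7,p[2]],tgt(jaw=(.2227,-.975)))
c=cap('scene','s11.png');d=cap('top','t11.png')
cv2.imwrite('pics/s11z.png',np.vstack([cv2.resize(cv2.imread('pics/s11.png')[150:230,200:370],None,fx=4,fy=4,interpolation=2),cv2.resize(cv2.imread('pics/t11.png')[180:250,220:390],None,fx=4,fy=4,interpolation=2)]))
E
```

```text
time_s: 18.45
eef_pos: [487.9, -73.7, 119.1]
ee_rot: [-0.078, -0.703, -0.08, 0.703]
force: [0.0, -0.1, -1.3]
grip_width: 0.238
t 18.45 pos [487.9 -73.7 119.1] F [ 0.  -0.1 -1.3] w 0.238 j [-0.39  0.38  1.75  0.    1.02  0.96]
 tool axes in world:
 [[-0.001  0.222 -0.975]
 [ 0.002 -0.975 -0.222]
 [-1.    -0.002  0.   ]]
 turn [-0.001  0.     0.002] then shift [ 0.      0.0936 -0.0009]
```

View pics/s11z.png

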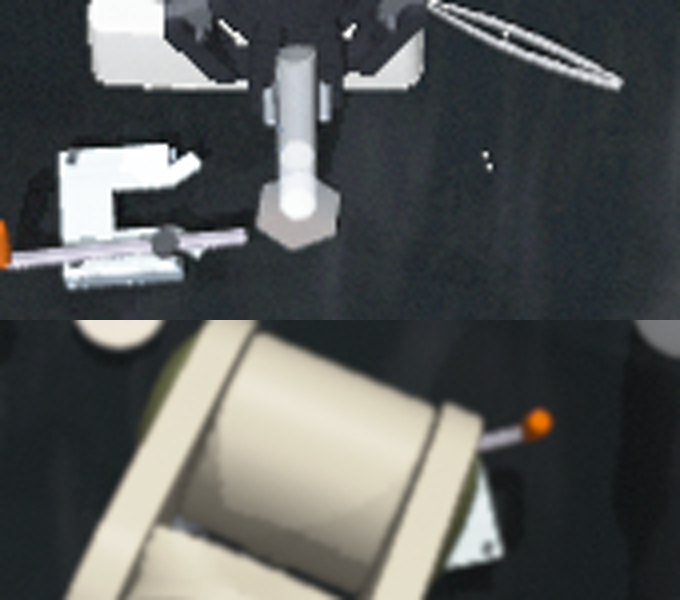

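```bash
python3 - <<'E'
from h import *
import pickle
a,b=pickle.load(open('c.pkl','rb'))
f=lambda u,v,z:ray(b,200+u/4-.4,150+v/4-.4,z)
p=f(298,209,9);q=f(297,52,160);print(p,q)
x=np.array([.2227,-.975]);n=np.array([.975,.2227])
for m in (p,q):
  d=m[:2]-[509.8,-164.2];print(d@x,d@n)
E
```

```text
[491.25909887 -71.32269874   9.        ] [484.2057781  -72.37003945 160.        ]
-94.68442741105335 2.6063963915760877
-95.23404475348816 -4.5038341366269545
```

```bash
python3 -m jog '[[[0,0.008,0,0,0,0],[0,0.01,0,0,0,0],[0,0.01,0,0,0,0],[0,0.01,0,0,0,0],[0,0.01,0,0,0,0],[0,0.01,0,0,0,0],[0,0.007,0,0,0,0],[0,0,0,0,0,0]]]'; python3 - <<'E'
from h import *
s,p,r=cur()
to([509.6,-164.7,p[2]],tgt(jaw=(.2227,-.975)))
c=cap('scene','s12.png')
cv2.imwrite('pics/s12z.png',cv2.resize(cv2.imread('pics/s12.png')[150:230,180:310],None,fx=6,fy=6,interpolation=2))
E
```

```text
time_s: 19.55
eef_pos: [502.7, -136.9, 119.1]
ee_rot: [0.078, 0.703, 0.08, -0.703]
force: [-0.3, -0.7, -1.5]
grip_width: 0.236
t 19.55 pos [ 502.7 -136.9  119.1] F [-0.3 -0.7 -1.5] w 0.236 j [-0.49  0.43  1.66  0.    1.05  0.85]
 tool axes in world:
 [[-0.     0.222 -0.975]
 [ 0.002 -0.975 -0.222]
 [-1.    -0.002 -0.   ]]
 turn [-0.    -0.     0.002] then shift [ 0.      0.0286 -0.0005]
```

View pics/s12z.png

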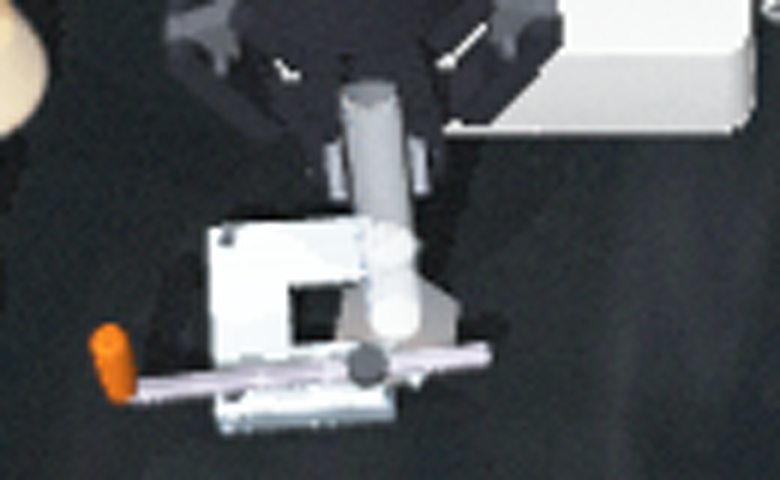

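Entering the slot cleanly with no side force. I'll go on to the stop.

```bash
python3 -m jog '[[[0,0.006,0,0,0,0],[0,0.006,0,0,0,0],[0,0.006,0,0,0,0],[0,0.006,0,0,0,0],[0,0.0025,0,0,0,0],[0,0.002,0,0,0,0],[0,0,0,0,0,0],[0,0,0,0,0,0]]]'; python3 - <<'E'
from h import *
s,p,r=cur()
to([509.6,-164.7,p[2]],tgt(jaw=(.2227,-.975)))
c=cap('scene','s13.png')
cv2.imwrite('pics/s13z.png',cv2.resize(cv2.imread('pics/s13.png')[150:230,180:310],None,fx=6,fy=6,interpolation=2))
E
```

```text
time_s: 20.6
eef_pos: [509.0, -164.2, 119.1]
ee_rot: [0.079, 0.703, 0.08, -0.703]
force: [-0.6, -0.4, -1.0]
grip_width: 0.236
t 20.6 pos [ 509.  -164.2  119.1] F [-0.6 -0.4 -1. ] w 0.236 j [-0.53  0.46  1.62  0.    1.06  0.81]
 tool axes in world:
 [[-0.     0.223 -0.975]
 [ 0.002 -0.975 -0.223]
 [-1.    -0.002 -0.   ]]
 turn [ 0.    -0.     0.002] then shift [ 0.      0.0006 -0.0005]
```

View pics/s13z.png

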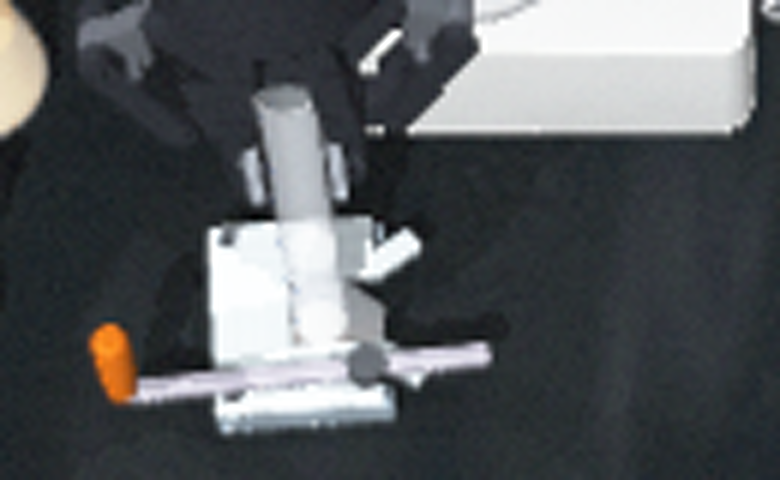

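```bash
for i in 1; do python3 -m jog '[[[0,0.001,0,0,0,0],[0,0.001,0,0,0,0],[0,0,0,0,0,0]]]'; done
```

```text
time_s: 21.02
eef_pos: [509.4, -166.0, 119.1]
ee_rot: [-0.078, -0.703, -0.08, 0.703]
force: [-0.4, 3.1, 1.0]
grip_width: 0.236
```

```bash
python3 -m jog '[[[0,0,0,0,0,0],[0,0,0,0,0,0],[0,0,0,0,0,0],[0,0,0,0,0,0],[-0.02,0,0,0,0,0],[-0.05,0,0,0,0,0],[-0.05,0,0,0,0,0],[-0.03,0,0,0,0,0],[0,0,0,0,0,0]]]' 0; python3 - <<'E'
from h import *
s,p,r=cur()
to([556.7,-228,p[2]],tgt(jaw=(.2227,-.975)))
c=cap('scene','s14.png');d=cap('wrist','w14.png')
cv2.imwrite('pics/s14z.png',cv2.resize(cv2.imread('pics/s14.png')[150:230,180:310],None,fx=6,fy=6,interpolation=2))
E
```

```text
time_s: 22.15
eef_pos: [510.1, -166.9, 271.2]
ee_rot: [0.08, 0.704, 0.079, -0.701]
force: [-0.6, -1.0, -0.4]
grip_width: 0.999
t 22.15 pos [ 510.1 -166.9  271.2] F [-0.6 -1.  -0.4] w 0.999 j [-0.54  0.32  1.41  0.    1.41  0.81]
 tool axes in world:
 [[ 0.004  0.223 -0.975]
 [-0.    -0.975 -0.223]
 [-1.     0.001 -0.004]]
 turn [ 0.    -0.004 -0.001] then shift [ 0.      0.0699 -0.0319]
```

View pics/s14z.png

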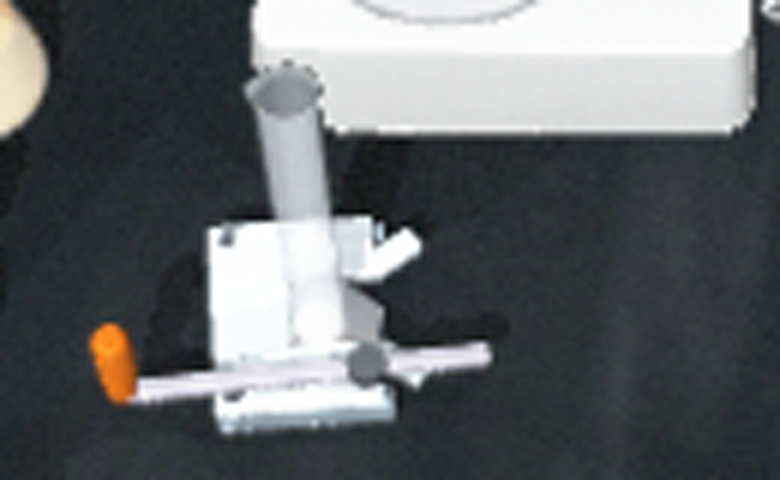

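View pics/w14.png

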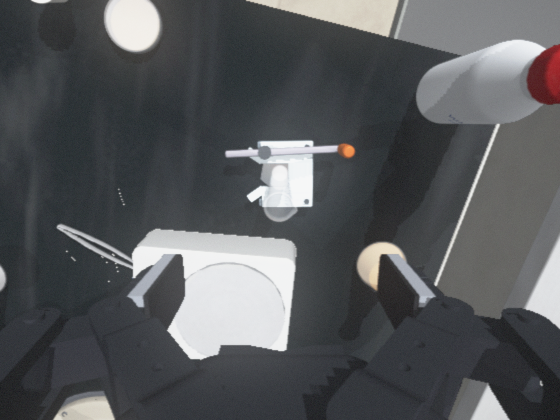

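```bash
python3 - <<'E'
from h import *
import pickle
a,b=pickle.load(open('c.pkl','rb'))
s,p,r=cur(); c=vision.capture('wrist')
print('rim',ray(b,226.9,164.7,169),wray(c,280,212,169,p,r)); print('stembase',wray(c,280,171,12,p,r),ray(b,180+318/6-.4,150+325/6-.4,12))
print('knob top',wray(c,347.5,150.5,65,p,r)); 
for v in(85,95): print('wash base?',wray(c,460,95,0,p,r),ray(a,388,180,0),ray(b,145,258,0))
E
```

```text
rim [ 509.42046127 -163.81890252  169.        ] [ 505.83104637 -166.78346504  169.        ]
stembase [ 511.94509981 -164.51473659   12.        ] [ 512.16859816 -162.94021283   12.        ]
knob top [ 556.55519742 -226.39398873   65.        ]
wash base? [ 645.71441057 -352.30050248    0.        ] [ 634.18003391 -327.72353121    0.        ] [ 666.86849782 -327.12570007    0.        ]
wash base? [ 645.71441057 -352.30050248    0.        ] [ 634.18003391 -327.72353121    0.        ] [ 666.86849782 -327.12570007    0.        ]
```

```bash
python3 -m jog '[[[0,0,0,-0.1745,0,0],[0,0,0,-0.1745,0,0],[0,0,0,-0.1745,0,0],[0,0,0,-0.1745,0,0],[0,0,0,-0.1745,0,0],[0,0,0,-0.1745,0,0],[0,0,0,-0.1745,0,0],[0,0,0,-0.1745,0,0],[0,0,0,-0.1745,0,0],[0,0.016,0.035,0,0,0],[0,0.016,0.0345,0,0,0],[0,0,0,0,0,0]]]' 0;python3 -m jog '[[[0.05,0,0,0,0,0],[0.05,0,0,0,0,0],[0.03,0,0,0,0,0],[0,0,0,0,0,0]]]'; python3 - <<'E'
from h import *
s,p,r=cur()
to([556.7,-227.3,40],tgt(jaw=(.975,.2227)))
d=cap('wrist','w15.png')
E
```

```text
time_s: 23.8
eef_pos: [556.4, -228.6, 266.4]
ee_rot: [0.551, 0.442, 0.554, -0.441]
force: [-0.7, 0.6, -0.1]
grip_width: 1.002
time_s: 24.3
eef_pos: [554.7, -225.6, 136.6]
ee_rot: [0.55, 0.441, 0.555, -0.44]
force: [-0.0, 0.2, 0.4]
grip_width: 0.999
t 24.3 pos [ 554.7 -225.6  136.6] F [-0.   0.2  0.4] w 0.999 j [-0.58  0.57  1.39  0.    1.19 -0.81]
 tool axes in world:
 [[-0.005  0.975  0.223]
 [ 0.005  0.223 -0.975]
 [-1.    -0.004 -0.006]]
 turn [ 0.    -0.006  0.004] then shift [0.0966 0.0015 0.002 ]
```

View pics/w15.png

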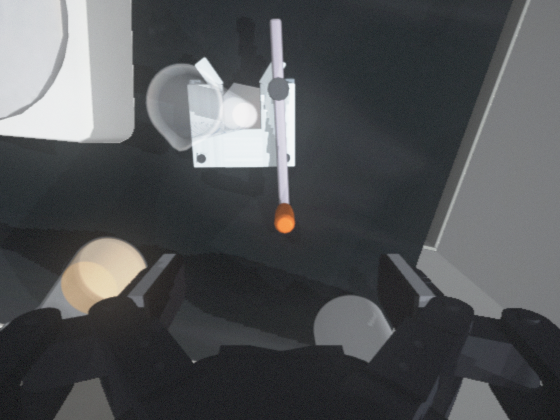

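```bash
python3 - <<'E'
from h import *
s,p,r=cur(); c=cap('scene','s16.png'); d=vision.capture('wrist')
print(wray(d,350,335,0,p,r),wray(d,350,335,100,p,r)); print('knob',wray(d,285,225,65,p,r))
E
```

```text
[ 651.85458145 -347.50912589    0.        ] [ 610.966212  -280.1756163  100.       ]
knob [ 558.32800317 -230.24643126   65.        ]
```

View pics/s16.png

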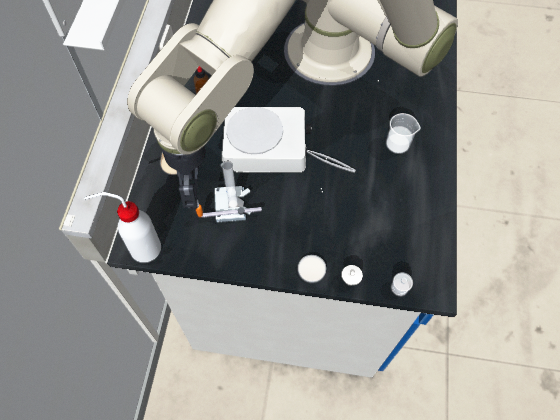

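```bash
python3 -m jog '[[[0.04,0.0015,0.003,0,0.0,0],[0.035,0,0,0,0,0],[0.02,0,0,0,0,0],[0,0,0,0,0,0]]]' 0 20;python3 -m jog '[[[0,0,0,0,0,0],[0,0,0,0,0,0],[0,0,0,0,0,0],[0,0,0,0,0,0],[0,0,0,0,0,0],[0,0,0,0,0,0],[0,0,0,0,0,0],[0,0,0,0,0,0]]]' 255 20; python3 - <<'E'
from h import *
s,p,r=cur()
to([556.7,-227.3,40],tgt(jaw=(.975,.2227)))
print('c', r.inv().apply(p-np.array([532.0,-141.0,p[2]])))
d=cap('wrist','w17.png')
E
```

```text
time_s: 24.95
eef_pos: [558.2, -229.2, 44.1]
ee_rot: [0.552, 0.441, 0.554, -0.44]
force: [-0.1, -0.5, 0.3]
grip_width: 1.005
time_s: 25.95
eef_pos: [558.4, -229.5, 44.3]
ee_rot: [0.553, 0.441, 0.553, -0.44]
force: [-1.2, 0.1, 5.6]
grip_width: 0.153
t 25.95 pos [ 558.4 -229.5   44.3] F [-1.2  0.1  5.6] w 0.153 j [-0.58  0.69  1.45  0.    1.   -0.81]
 tool axes in world:
 [[ 0.     0.975  0.223]
 [ 0.002  0.223 -0.975]
 [-1.     0.001 -0.002]]
 turn [-0.    -0.002 -0.001] then shift [ 0.0043 -0.0012 -0.0025]
c [-0.13907712  6.07525037 92.11537054]
```

View pics/w17.png

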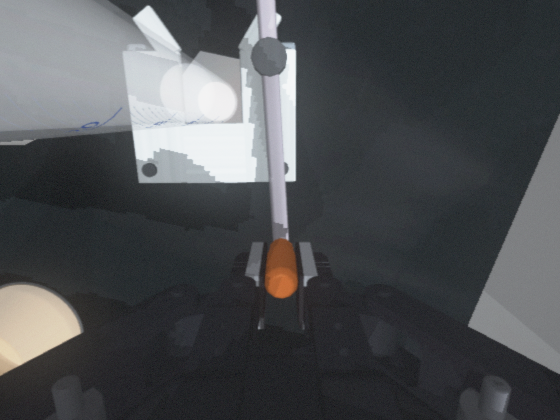

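```bash
python3 -m jog '[[[0,0.01085,-0.0014,-0.12,0,0],[0,0.01085,-0.0014,-0.12,0,0],[0,0.01085,-0.0014,-0.12,0,0],[0,0.01085,-0.0014,-0.12,0,0],[0,0,0,0,0,0]]]'; python3 - <<'E'
from h import *
s,p,r=cur()
print('c', r.inv().apply(p-np.array([532.0,-141.0,p[2]])),s['force'],s['joints'])
d=cap('wrist','w18.png')
E
```

```text
time_s: 26.62
eef_pos: [596.4, -207.5, 44.3]
ee_rot: [0.642, 0.297, 0.641, -0.296]
force: [2.1, -2.7, 3.8]
grip_width: 0.152
c [6.14505204e-02 6.04979761e+00 9.23563518e+01] [ 2.14399439 -2.74100604  3.8193158 ] [-0.52059166  0.74098788  1.35638884  0.00171349  1.04309906 -1.22570319]
```

View pics/w18.png

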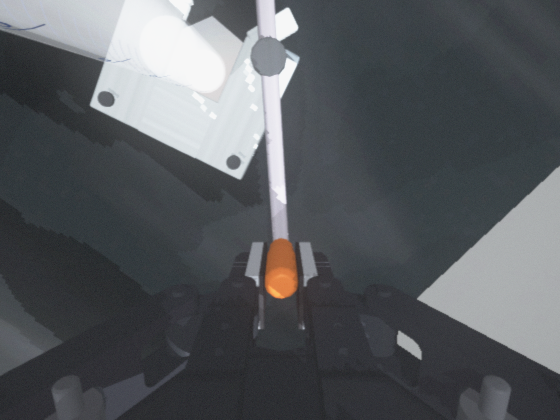

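```bash
python3 -m jog '[[[0,0.01085,-0.0014,-0.12,0,0],[0,0.01085,-0.0014,-0.12,0,0],[0,0.01085,-0.0014,-0.12,0,0],[0,0.01085,-0.0014,-0.12,0,0],[0,0.01085,-0.0014,-0.12,0,0],[0,0,0,0,0,0]]]';python3 -m jog '[[[0,0.01085,-0.0014,-0.12,0,0],[0,0.01085,-0.0014,-0.12,0,0],[0,0.01085,-0.0014,-0.12,0,0],[0,0,0,0,0,0]]]'; python3 - <<'E'
from h import *
s,p,r=cur()
print('c', r.inv().apply(p-np.array([532.0,-141.0,p[2]])),s['force'],s['joints'],r.as_matrix().round(3))
d=cap('wrist','w19.png');d=cap('scene','s19.png')
cv2.imwrite('pics/s19z.png',cv2.resize(cv2.imread('pics/s19.png')[150:270,180:320],None,fx=5,fy=5,interpolation=2))
E
```

```text
time_s: 27.42
eef_pos: [622.7, -160.0, 44.5]
ee_rot: [0.702, 0.095, 0.699, -0.094]
force: [9.4, -2.0, 0.2]
grip_width: 0.155
time_s: 27.92
eef_pos: [623.5, -126.7, 44.5]
ee_rot: [0.708, -0.032, 0.705, 0.033]
force: [12.4, 1.8, -2.0]
grip_width: 0.154
c [ 0.48652251  5.75404577 92.40960813] [12.39452057  1.79531768 -2.01369853] [-0.38576013  0.74826162  1.3418083   0.00417149  1.04756698 -2.05138851] [[ 0.005 -0.093  0.996]
 [ 0.002  0.996  0.093]
 [-1.     0.001  0.005]]
```

View pics/w19.png

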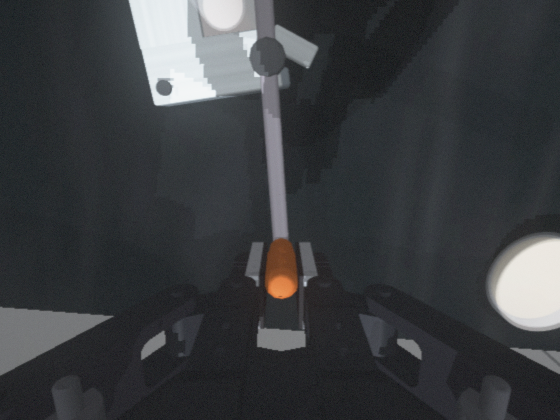

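View pics/s19z.png

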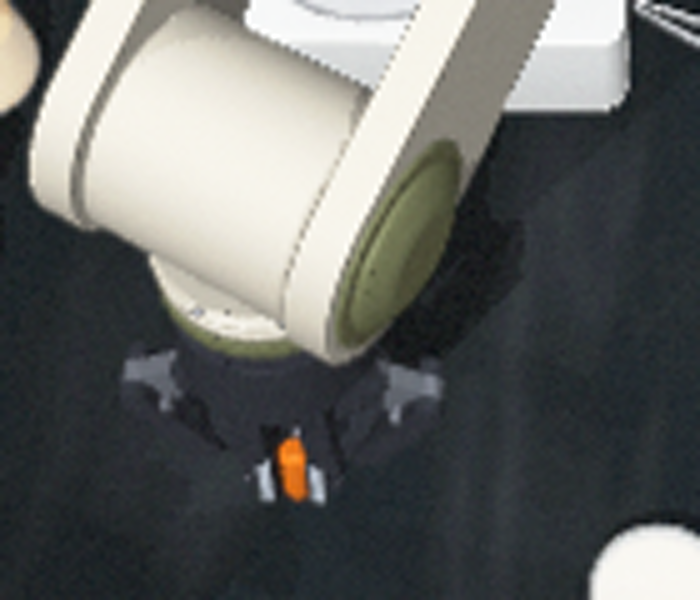

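```bash
python3 -m jog '[[[0,0,0.0015,0,0,0],[0,0.0032,-0.0003,-0.035,0,0],[0,0.0032,-0.0003,-0.035,0,0],[0,0,0,0,0,0]]]'; python3 - <<'E'
from h import *
s,p,r=cur()
print(s['force'],r.inv().apply(s['force']),np.arctan2(p[1]+141,p[0]-532))
E
```

```text
time_s: 28.52
eef_pos: [622.4, -120.5, 44.4]
ee_rot: [0.705, -0.057, 0.704, 0.059]
force: [5.0, 1.5, 3.4]
grip_width: 0.151
[4.9612841  1.50160181 3.43034628] [-3.42096881  0.67513564  5.14563774] 0.22303290676976015
```

```bash
python3 -m jog '[[[0,0.0015,0,-0.01,0,0],[0,0.0015,0,-0.01,0,0],[0,0,0,0,0,0]]]'; python3 - <<'E'
from h import *
s,p,r=cur()
print(s['force'],r.inv().apply(s['force']),np.arctan2(p[1]+141,p[0]-532))
d=cap('wrist','w20.png');d=cap('top','t20.png')
E
```

```text
time_s: 28.9
eef_pos: [622.2, -119.5, 44.4]
ee_rot: [0.705, -0.065, 0.703, 0.064]
force: [6.8, -6.8, -0.0]
grip_width: 0.155
[ 6.84669973 -6.83981092 -0.04112221] [ 0.06314011 -7.97515412  5.48223784] 0.23365162535687883
```

View pics/w20.png

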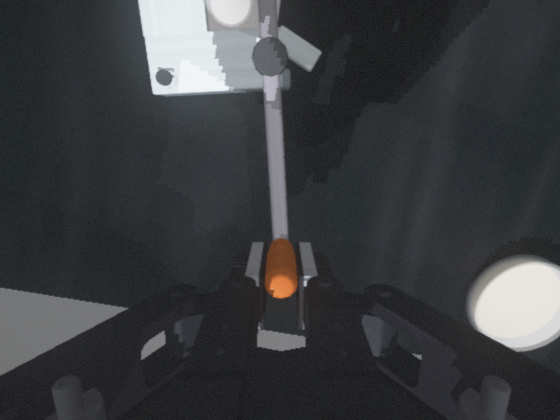

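```bash
python3 -m jog '[[[0,0,0,0,0,0],[0,0,0,0,0,0],[0,0,0,0,0,0],[0,0,0,0,0,0],[0,0,0,0,0,0],[-0.02,0,0,0,0,0],[-0.05,0,0,0,0,0],[-0.06,0,0,0,0,0],[-0.06,0,0,0,0,0],[0,0,0,0,0,0]]]' 0; python3 - <<'E'
from h import *
s,p,r=cur(); print(p,s['force'])
d=cap('wrist','w21.png');d=cap('top','t21.png');cap('scene','s21.png')
E
```

```text
time_s: 30.25
eef_pos: [623.0, -118.7, 239.5]
ee_rot: [0.707, -0.066, 0.701, 0.064]
force: [0.0, -0.2, -0.5]
grip_width: 1.004
[ 623.04649482 -118.74587443  239.54795719] [ 0.03099272 -0.15144157 -0.54795854]
```

View pics/w21.png

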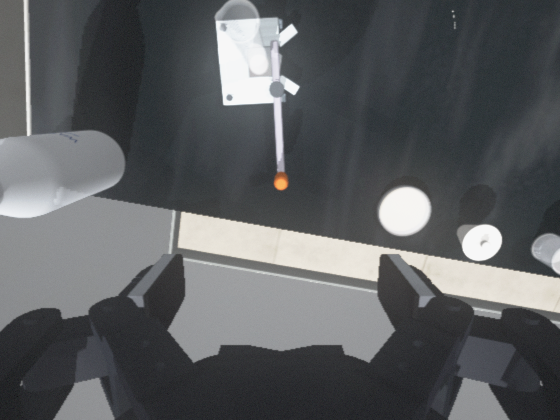

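View pics/s21.png

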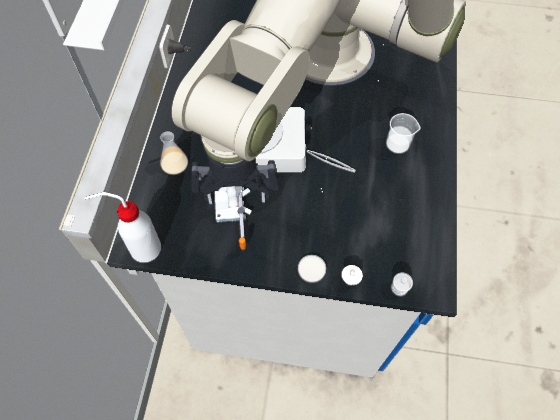

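```bash
python3 - <<'E'
from h import *
s,p,r=cur(); c=vision.capture('wrist')
k=wray(c,281,181,65,p,r);pn=wray(c,277,89,28,p,r);d=(k-pn)[:2]
print('knob',k,'pin',pn,np.linalg.norm(d),'theta',np.pi/2-1.343-np.arctan2(d[1],d[0]))
e=wray(c,224,105,18,p,r)-wray(c,216,19,18,p,r);print('edge dir',np.arctan2(e[1],e[0]))
print('rim',wray(c,237,19,169,p,r))
b=cv2.imread('pics/s21.png');cv2.imwrite('pics/s21z.png',cv2.resize(b[160:260,190:290],None,fx=6,fy=6,interpolation=2))
E
```

```text
knob [ 611.72446128 -119.82399778   65.        ] pin [ 528.08976783 -139.22891571   28.        ] 85.85634972267026 theta -0.00018968203784253124
edge dir 0.23473643495855714
rim [ 507.87472286 -164.1182803   169.        ]
```

View pics/s21z.png

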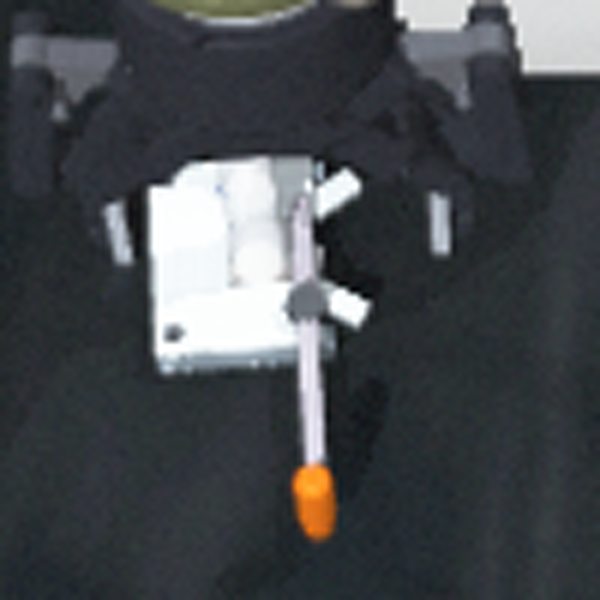

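Keeper angle measures about 0, the cylinder's rim lies over the seat, and the gripper is clear. I'm handing in.

```bash
python3 - <<'E'
from h import *
print(workorder.finish_job())
E
```

```text
the job is handed in; nothing more can be done
None
```

The cylinder is standing in the holder slot with the keeper closed behind it. I handed the job in at about 30 s of the 72 s allowed; no verdict was reported.

- **Tipping up:** My first pinch, with the tool pointing straight down, held the stem rigidly. The pictures suggested the foot rose with it by about 13 mm, to roughly 36 mm against the 45 mm limit. I set it back down and regripped with the tool tilted. Then I turned the tool about the foot's rim until the cylinder stood upright, out of the holder, and it stayed standing when I let go.
- **Sliding home:** I regripped it with the pads before and behind the stem and slid it into the slot until it met the end stop (about 3 N).
- **Keeper:** I gripped the knob and swung the bar round its pin to the closed stop (about 8 N).

**Last checks:**
- **Keeper:** its angle measured about 0.00 rad.
- **Cylinder:** its rim was within about 2 mm of the point above the seat, so it stands upright. I judged the foot itself from the slide-in pictures and the stop contact, because the gripper partly hid the cylinder in the last view.
- **Gripper:** it was open, clear of everything and reading about zero force.
- **Other things on the bench:** they looked unmoved in the last picture, though I did not measure them.

**Disagreements:** the camera views differed from each other by 2 to 4 mm on single points. In the last wrist picture the distance from pin to knob came out at 86 mm, not 90 mm. Neither changes the result.

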